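# Fetch the engraving stylus from the slide-lid tool box

## Robot

A 6-joint arm with a two-finger parallel gripper is mounted at the origin on the work surface. World frame = base frame: x ahead of the robot, y to its left, z up, the work surface at z = 0. Lengths are in m, angles in rad, forces in N, time in s.
With the tool pointing down it reaches from about 0.325 to 0.925 m from the base axis. Payload 3.1 kg.
Tool frame: the origin (TCP) lies at the very end of the fingers, on their centre line; the grasp point (between the pads) lies 19 mm behind it; z points along the fingers, y is the line along which they close (so a half turn about z gives the same grasp; the last joint's range is limited). The gripper opens to 85 mm and grips with 20 to 120 N. Pads are 22 mm wide; open, the fingers measure 114 mm over their backs; the gripper's body (76 mm by 85 mm) begins 54 mm behind the grasp point. The pads swing forward as they close: fully open they stand 13 mm farther back than shut.
Start: joints at [-1.285, 0.217, 1.613, -0, 1.311, -0.112], TCP at [0.242, -0.576, 0.231] pointing down, gripper open.
Joint ranges: [-2.75, 2.75], [-0.78, 2.1], [0.31, 2.55], [-1.13, 4.27], [0.13, 2.63], [-2.58, 2.58]. Speed limits (rad/s): [2.79, 2.79, 3.14, 3.14, 3.14, 3.14].

## Interface

Orientations are given as a rotation vector (axis times angle).
In Python, from workcell import read_state, camera, close_job, look_for, silhouettes gives the robot as it stands.
- The arm moves only by the tool move_arm, never from a script. Its argument "motion" is a list of rows, each a list of 3 entries, a list of its own where there are three numbers: the turn, a rotation vector about the tool's x, y, z in units of 0.08 rad (1.0 is 0.08 rad), then the shift along the tool's x, y, z in units of 0.04 m (1.0 is 0.04 m), then the opening, from 0 (shut) to 1 (fully open). In form: [[[wx, wy, wz], [tx, ty, tz], hand], ...]. A call has 1 to 20 rows; each row shifts and turns the commanded pose from where the row before left it, along the tool's axes as they then stand; what a row does not reach is not made up. A row lasts 1/12 s, in which the tool goes at most 41.7 mm and 7.16 degrees, less where a joint would pass 70% of its speed; a pose out of reach is approached as far as the arm can. A call with a number of a shift or a turn outside -1 to 1 is refused whole. A call with a gripper value outside its range is refused whole. The fingers move at their own pace and stop on an object; "force" is the grip in N (left out, the last holds). Time passes only in rows, so rows that do not move let the fingers close. It gives the time, the measured TCP pose, the force, the opening and the grip force at its end, in the units of the state.
- read_state(): the state, without advancing time (a new reading comes with each control period).
- camera(name): name is "side" or "top" or "wrist"; returns a dict with "pixels" (384x512x3 uint8, red, green, blue), "depth" (384x512 float32, m along the optical axis (not along the pixel's ray), 0 where there is no reading), "vfov" (degrees; the focal length in pixels is half the picture's height over the tangent of half this angle, whatever the lens; pixels are square), "cx", "cy" (the principal point, pixels), "rvec" (rotation vector, rad) and "tvec" (3), from world to camera coordinates, as OpenCV has them; the wrist camera has in their place "mount" (4x4, takes a point from camera to tool coordinates, whose origin is the TCP and whose axes are the flange's). Camera axes: x right, y down, z forward; pixel columns grow to the right and rows downward; lengths in m; the calibration is good to about 2 mm. A picture is of the moment at which its call begins: read the wrist's pose just before it.
- close_job(): hands the job in; it is judged then, once.
Trained networks look in a picture, given as the dict that the camera call returned (one of the last four; its "shot" number tells which), for a name from the list of things; names that differ only in an ending like _2 or _b are one class to them, and where a whole thing is asked for, a point or a joint stands for the part that bears it (a point fixed in the world has none). Each returns a list of dicts, best first, with "score" (0 to 1); they miss things now and then, are a little off and sometimes report something else, mostly with a low value. They report only what shows in the picture. A call takes as long as a camera call.
- look_for(picture, thing): "location" ([row, column] in pixels, amid what is visible of it).
- silhouettes(picture, thing): "region" (384x512 bool, what is visible of it) and "location" ([row, column] in pixels, amid what is visible of it).
The state is a dict: "clock": time; "joint_pos": joint angles; "qvel": joint speeds; "joint_torque": joint torques, N m; "position": TCP position; "tcp_rot": TCP orientation; "wrist_force": force on the tool from outside, world axes, zero at the start; "moment": the same for the moment, N m; "grip_width": opening from 0.0 (shut) to 1.0 (fully open); "grip_force": force on a finger pad.
Only numpy, scipy, OpenCV 4.12 (cv2) and the standard library are available. Lean on these libraries where they do the work, as an engineer would, in place of code of your own. Each camera call takes 0.05 s, during which the arm holds its last target. There are 200 camera calls.

## Task

Slide the wooden tool box's lid along its grooves until it comes clear, and lay it flat on the table without dropping it. Then lift out the round-knobbed, pointed engraving stylus and lower it into the two-forked tool rest, still in the gripper until it lies in both forks, centred, with its steel point towards the rest's far end (away from the robot). Leave the mushroom-headed graver in the box and do not disturb anything else on the table.

Things in the scene. Friction and masses are not known exactly. Their poses are not given: they have to be found in the camera images.
- toolbox: fixed wooden tool box 182 (x) x 128 (y) x 56 mm high, origin under its centre; inside 166 x 108 mm, floor 6 mm thick. The lid slides out over the +x end wall (44 mm high; other walls 56); groove lips at y = +-55 to 64, z = 52 to 56 mm hold it down. Two tools lie along x in V cradles (x = +-35 mm, 33 mm high), axes at y = +-21.5 mm, z = 30 mm; which is on which side varies.
- lid_grip (a point): centre of the upright dark grip bar in mid-lid: 12 (x) x 46 (y) x 24 mm high. Lid panel 172 (x) x 118 (y) x 5 mm, about 120 g; top 12 mm, underside 17 mm below this point. It slides along the box's +x, 2 mm play each side, light friction. Shut, this point is at x = 4, y = 0, z = 61 mm in the box frame (starts 0 to 25 mm farther along x); it clears the grooves at x = 177 mm.
- stylus_mid (a point): engraving stylus, about 45 g, along its x axis, point to +x (at the start: box +x); this point is on its axis, mid-length. Round dark wood handle 14 mm across, x = -60 to +48 mm, brass collar, ball knob 18 mm across at x = -66, round 6 mm steel point to x = +75 mm. Balances within 10 mm of this point.
- stylus_tip (a point): the end of the stylus's steel point, 75 mm from stylus_mid along its x axis
- graver_mid (a point): the graver to leave in the box: like the stylus (14 mm handle, lying along x) but with a flat 22 mm mushroom head and a flat 12 mm wide blade; this point is on its axis, mid-handle
- rest: steel tool rest fixed to the table, base 100 (x) x 60 (y) x 8 mm, origin under its centre, x pointing away from the robot. Two upright V forks at x = +-25 mm (6 mm thick, tips 46 mm high, mouth 31 mm wide, 44 mm clear between them); a 14 mm handle lying in both has its axis 40 mm above the table at y = 0.
- tray: brass dish heaped with thin silver strips, 162 mm across, 45 mm high, a bystander, origin at its underside centre
- mug: white ceramic mug, 80 mm across, 95 mm high, a bystander, origin at its underside centre
- jar: small capped amber jar, 56 mm across, 75 mm high, a bystander, origin at its underside centre
- benchblock: square steel bench block 80 x 80 x 28 mm, a bystander, origin at its underside centre
- hammer: hammer lying flat, 240 mm long, a bystander, origin at its underside
- wrench: wrench lying flat, 160 mm long, a bystander, origin at its underside
- punch: short brass punch standing upright, 22 mm across, 52 mm high, a bystander, origin at its underside centre

How it is judged:
On the way, in this order (a step that is already met when the one before it is completed fails the run):
1. the lid is slid along its grooves until clear of the box (x of lid_grip in the frame of toolbox above 0.177 m and contact force between the fingers and lid above 0.2 N), for 0.05 s.
2. the lid lies flat on the table, let go (height (world z) of lid_grip below 0.022 m and angle between lid_grip's own z axis and vertical below 0.06 rad and contact force between the fingers and lid below 0.1 N), for 0.2 s.
3. the stylus is lifted out of the box (height (world z) of stylus_mid above 0.08 m), for 0.1 s.
4. the stylus lies in both forks of the rest, still held (x of stylus_mid in the frame of rest between -0.02 and 0.02 m and y of stylus_mid in the frame of rest between -0.004 and 0.004 m and z of stylus_mid in the frame of rest between 0.035 and 0.045 m and angle between the x axis of stylus_mid and the x axis of rest, either way round below 0.1 rad and x of stylus_tip in the frame of rest above 0.04 m and contact force between the fingers and stylus above 0.3 N), for 0.1 s.
At the end, for the whole second after the job is handed in: The stylus lies released, at rest in both forks: centred within 20 mm along and 4 mm across the rest, axis 35 to 45 mm high and within 0.1 rad of the rest's x axis, point to its +x end; the lid lies flat on the table (within 5 mm, 0.06 rad), at rest (x of stylus_mid in the frame of rest between -0.02 and 0.02 m and y of stylus_mid in the frame of rest between -0.004 and 0.004 m and z of stylus_mid in the frame of rest between 0.035 and 0.045 m and angle between the x axis of stylus_mid and the x axis of rest, either way round below 0.1 rad and x of stylus_tip in the frame of rest above 0.04 m and height (world z) of lid_grip below 0.022 m and angle between lid_grip's own z axis and vertical below 0.06 rad and linear speed of each of stylus, lid below 0.02 m/s and contact force between the fingers and stylus below 0.1 N); the robot touches nothing.
It fails at once if the graver is moved by more than 20 mm (distance of graver_mid from where it was at the start of the episode above 0.02 m).
It fails at once if the lid is thrown or dropped (over 0.9 m/s) (linear speed of lid above 0.9 m/s).
It fails at once if a bystander on the table is moved by more than 25 mm (distance of any of tray, mug, jar, benchblock, hammer, wrench, punch from where it was at the start of the episode above 0.025 m).
It also fails if it takes over 59 s, if anything falls off the work surface, if the arm or the gripper's body presses on something with over 40 N, if the wrist force passes 120 N, or if a joint passes its speed limit or range.

## Working session

There is one attempt and no reset: what is moved stays moved. The work goes in short steps, Python scripts to look and compute and a tool call to move; the robot and the scene stay as the last step left them, time stands still between calls to the robot, and variables do not carry over. Pictures are saved under pics/ and viewed, at most 10 in all, crops included, and the job is handed in when it is done.

Besides the shell and the picture viewer there is one more tool, called after "Emit:" as name(argument=value, ...), one argument or row to a line, values as JSON. move_arm: Moves the arm, as the interface text tells. Its arguments: {"type":"object","properties":{"motion":{"type":"array"},"force":{"type":"number"}},"required":["motion"]}

```bash
mkdir -p pics; cat > h.py <<'E'
import numpy as np, cv2
from scipy.spatial.transform import Rotation as R
from workcell import *
def cloud(c, st=None):
    h,w=c["depth"].shape; f=h/2/np.tan(np.radians(c["vfov"])/2)
    v,u=np.mgrid[:h,:w]; d=c["depth"]
    P=np.stack([(u-c["cx"])*d/f,(v-c["cy"])*d/f,d],-1)
    if "mount" in c:
        M=np.array(c["mount"]); P=P@M[:3,:3].T+M[:3,3]
        P=P@R.from_rotvec(st["tcp_rot"]).as_matrix().T+np.array(st["position"])
    else:
        Rm=R.from_rotvec(np.ravel(c["rvec"])).as_matrix(); P=(P-np.ravel(c["tvec"]))@Rm
    P[d<=0]=np.nan
    return P
def save(c,n): cv2.imwrite("pics/"+n+".png",cv2.cvtColor(c["pixels"],cv2.COLOR_RGB2BGR))
def rect(P,m):
    Q=P[m]; Q=Q[~np.isnan(Q[:,0])]; (c,s,a)=cv2.minAreaRect((Q[:,:2]*1000).astype(np.float32)); return np.round(c,1),np.round(s,1),round(a,1),len(Q)
E
python3 - <<'E'
from h import *
s=read_state();print(s)
c=camera("top");save(c,"top0");P=cloud(c)
for n in ["toolbox","lid_grip","rest","tray","mug","jar","benchblock","hammer","wrench","punch","stylus_mid","graver_mid"]:
    for r in silhouettes(c,n)[:2]:
        m=r["region"];Q=P[m];print(n,round(r["score"],2),np.round(r["location"]),rect(P,m),np.nanpercentile(Q[:,2],[5,50,95]).round(3))
c=camera("side");save(c,"side0")
np.savez
E
```

```text
{'clock': 0.0, 'joint_pos': array([-1.28519659e+00,  2.17728626e-01,  1.61490175e+00, -1.44727814e-05,
        1.31129902e+00, -1.12207930e-01]), 'qvel': array([-1.96502958e-04,  6.27012131e-04,  1.12848654e-03,  2.73454554e-05,
        3.86180184e-05,  4.57764979e-04]), 'joint_torque': array([-2.62040039e-04, -3.96849132e+01, -3.03853047e+01, -1.90749688e-04,
        9.61995567e-03, -2.41486383e-06]), 'position': array([ 0.24190933, -0.57541915,  0.23000102]), 'tcp_rot': array([-3.07737021e+00, -6.20308649e-01,  3.39455679e-04]), 'wrist_force': array([0.211817  , 0.64975119, 0.59027685]), 'moment': array([-0.0296924 , -0.05997886,  0.00955857]), 'grip_force': 0.0, 'grip_width': 0.9987636382265425}
toolbox 0.88 [212. 328.] (array([ 546.6, -182.7]), array([137.4, 172.9]), 13.4, 383) [0.004 0.054 0.062]
lid_grip 0.76 [217. 303.] (array([ 540.4, -165.9]), array([110.5, 180.1]), 16.6, 1368) [0.043 0.05  0.057]
rest 0.88 [230. 180.] (array([477.7, 298.5]), array([60.4, 97.9]), 79.1, 408) [0.001 0.008 0.035]
tray 0.97 [148. 247.] (array([794.,  71.]), array([168.9, 159.1]), 12.1, 1395) [0.007 0.038 0.05 ]
mug 0.74 [161. 335.] (array([ 762.8, -284.2]), array([ 99.5, 108.5]), 24.1, 546) [0.001 0.036 0.096]
jar 0.48 [156. 286.] (array([770. , -94.7]), array([47.4, 50. ]), 44.7, 201) [0.018 0.072 0.082]
benchblock 0.71 [160. 181.] (array([752.1, 306.3]), array([93.8, 78.7]), 6.1, 442) [0.02  0.028 0.034]
hammer 0.78 [230. 380.] (array([ 491.5, -442.5]), array([ 92.1, 243.9]), 79.0, 595) [0.013 0.024 0.032]
wrench 0.73 [193. 138.] (array([614.6, 459.2]), array([ 33.5, 127.5]), 88.2, 179) [-0.001  0.006  0.013]
wrench 0.23 [163. 334.] (array([ 756.7, -271.4]), array([99. , 79.7]), 22.6, 519) [0.002 0.039 0.096]
stylus_mid 0.3 [160. 182.] (array([753.6, 309.2]), array([97.7, 89.9]), 4.9, 521) [0.001 0.028 0.034]
```

```bash
python3 - <<'E'
import cv2
a=cv2.imread("pics/top0.png");cv2.imwrite("pics/top0c.png",cv2.resize(a[110:290,90:420],None,fx=2.4,fy=2.4,interpolation=cv2.INTER_CUBIC))
E
```

```text
(no output)
```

View pics/top0c.png

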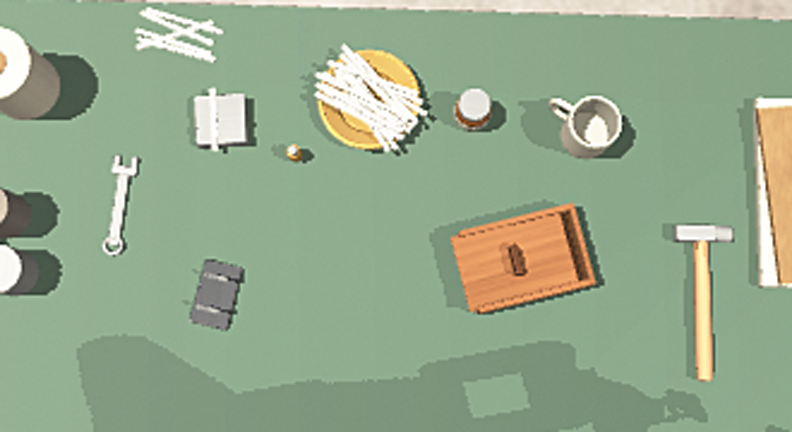

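View pics/side0.png

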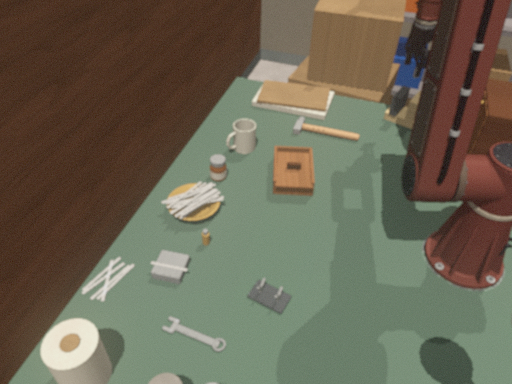

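```bash
cat >> h.py <<'E'
def tm(s=None):
    s=s or read_state(); return np.array(s["position"]),R.from_rotvec(s["tcp_rot"]).as_matrix()
def plan(pos,ydir_deg):
    """shift (tool units, now-axes) and turn to put tool down, y axis along +-ydir"""
    p,M=tm(); 
    out=[]
    for a in (ydir_deg,ydir_deg+180):
        t=np.radians(a); y=np.array([np.cos(t),np.sin(t),0]); z=np.array([0,0,-1.]); T=np.stack([np.cross(y,z),y,z],1)
        w=R.from_matrix(M.T@T).as_rotvec()
        out.append((np.linalg.norm(w),w/.08))
    print("pos",p.round(4),"j6",read_state()["joint_pos"][[0,5]].round(2),"shift units",(M.T@(np.array(pos)-p)/.04).round(3))
    for o in out: print(" turn rad %.3f units"%o[0],o[1].round(2))
E
python3 - <<'E'
from h import *
p,M=tm();print(M.round(2)); c=camera("wrist");print(np.round(c["mount"],3),c["vfov"])
plan([.53,-.17,.33],103.4)
E
```

```text
[[ 0.92  0.39  0.  ]
 [ 0.39 -0.92 -0.  ]
 [-0.    0.   -1.  ]]
[[-0.001 -0.957 -0.289  0.072]
 [ 1.    -0.002  0.001  0.   ]
 [-0.002 -0.289  0.957 -0.141]
 [ 0.     0.     0.     1.   ]] 60.468429358747954
pos [ 0.2422 -0.5762  0.2314] j6 [-1.29 -0.11] shift units [10.568 -6.575 -2.467]
 turn rad 2.978 units [  0.     0.   -37.22]
 turn rad 0.164 units [ 0.   -0.    2.05]
```

Emit:
move_arm(
  motion=[
    [[0,0,0],[0.3,-0.2,-0.4],1],
    [[0,0,0],[0.6,-0.4,-0.4],1],
    [[0,0,0],[0.7,-0.45,-0.4],1],
    [[0,0,0],[0.8,-0.5,-0.4],1],
    [[0,0,0],[0.8,-0.5,-0.3],1],
    [[0,0,0],[0.8,-0.5,-0.3],1],
    [[0,0,0],[0.8,-0.5,-0.27],1],
    [[0,0,0],[0.8,-0.5,0],1],
    [[0,0,0],[0.8,-0.5,0],1],
    [[0,0,0],[0.8,-0.5,0],1],
    [[0,0,0],[0.8,-0.5,0],1],
    [[0,0,0],[0.8,-0.5,0],1],
    [[0,0,0],[0.8,-0.5,0],1],
    [[0,0,0],[0.77,-0.5,0],1],
    [[0,0,0.7],[0.5,-0.2,0],1],
    [[0,0,0.7],[0,0,0],1],
    [[0,0,0.65],[0,0,0],1],
    [[0,0,0],[0,0,0],1],
    [[0,0,0],[0,0,0],1],
  ],
)

```text
clock: 2.33
position: [0.5384, -0.1587, 0.3301]
tcp_rot: [3.12, 0.369, -0.0]
wrist_force: [-0.3, -0.5, -0.1]
grip_width: 0.998
grip_force: 0.0
```

```bash
python3 - <<'E'
from h import *
s=read_state();c=camera("wrist");save(c,"w1");P=cloud(c,s);print(s["position"],s["qvel"].round(3))
for n in ["toolbox","lid_grip"]:
    for r in silhouettes(c,n)[:2]:
        m=r["region"];Q=P[m];print(n,round(r["score"],2),np.round(r["location"]),rect(P,m),np.nanpercentile(Q[:,2],[5,50,95]).round(3))
box=(P[...,2]>.03)&(P[...,2]<.09)&(abs(P[...,0]-.55)<.15)&(abs(P[...,1]+.18)<.15)
print("walls+lid",rect(P,box)); 
for lo,hi in((.042,.0515),(.0525,.0585),(.066,.09)): print(lo,rect(P,box&(P[...,2]>lo)&(P[...,2]<hi)))
print(np.histogram(P[...,2][box],bins=np.arange(.03,.09,.002)))
E
```

```text
[ 0.53838815 -0.15871561  0.33008507] [-0.012 -0.003  0.001  0.001 -0.001 -0.003]
toolbox 0.9 [141. 326.] (array([ 542.7, -182.9]), array([129.1, 195.7]), 15.9, 3886) [0.005 0.054 0.056]
lid_grip 0.77 [151. 257.] (array([ 535.4, -152.4]), array([117.3, 183.1]), 16.6, 11214) [0.046 0.048 0.049]
walls+lid (array([ 538.6, -169.6]), array([128.5, 196.1]), 15.6, 14400)
0.042 (array([ 540.5, -165.1]), array([122.6, 188.4]), 15.7, 11085)
0.0525 (array([ 540.5, -176.3]), array([128.5, 182.3]), 15.6, 2659)
0.066 (array([ 535.8, -157.9]), array([46., 12.]), 15.6, 356)
(array([  40,   45,   42,   41,   39,   38,   60,  213, 6641, 4092,  100,
        498, 1989,  198,    4,    1,    0,    3,    4,   22,  222,  107,
          1,    0,    0,    0,    0,    0,    0]), array([0.03 , 0.032, 0.034, 0.036, 0.038, 0.04 , 0.042, 0.044, 0.046,
       0.048, 0.05 , 0.052, 0.054, 0.056, 0.058, 0.06 , 0.062, 0.064,
       0.066, 0.068, 0.07 , 0.072, 0.074, 0.076, 0.078, 0.08 , 0.082,
       0.084, 0.086, 0.088]))
```

View pics/w1.png

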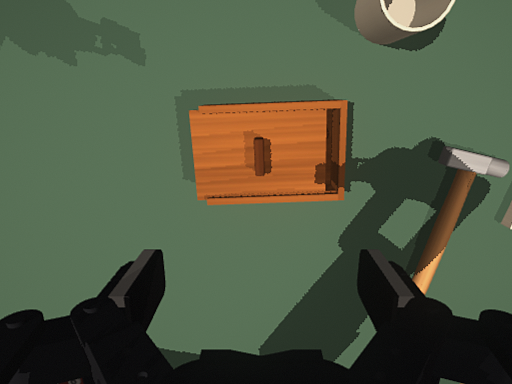

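```bash
python3 - <<'E'
from h import *
plan([.5358,-.1579,.053],105.6)
E
```

```text
pos [ 0.5382 -0.1592  0.3302] j6 [-0.41  0.92] shift units [-0.052 -0.046  6.93 ]
 turn rad 3.103 units [-0.   -0.   38.79]
 turn rad 0.038 units [ 0.   -0.   -0.48]
```

Emit:
move_arm(
  motion=[
    [[0,0,-0.48],[0,0,0.3],0.5],
    [[0,0,0],[-0.05,-0.05,0.6],0.5],
    [[0,0,0],[0,0,0.8],0.5],
    [[0,0,0],[0,0,0.9],0.5],
    [[0,0,0],[0,0,0.9],0.5],
    [[0,0,0],[0,0,0.9],0.5],
    [[0,0,0],[0,0,0.7],0.5],
    [[0,0,0],[0,0,0.5],0.5],
    [[0,0,0],[0,0,0.5],0.5],
    [[0,0,0],[0,0,0.4],0.5],
    [[0,0,0],[0,0,0.3],0.5],
    [[0,0,0],[0,0,0.13],0.5],
    [[0,0,0],[0,0,0],0.5],
    [[0,0,0],[0,0,0],0.5],
  ],
  force=40,
)

```text
clock: 3.65
position: [0.5364, -0.1578, 0.0535]
tcp_rot: [3.112, 0.426, 0.001]
wrist_force: [0.1, -1.0, 0.9]
grip_width: 0.502
grip_force: 0.0
```

```bash
python3 - <<'E'
from h import *
plan([.5358,-.1579,.053],105.6);print(read_state()["wrist_force"])
E
```

```text
pos [ 0.5364 -0.1578  0.0535] j6 [-0.41  0.89] shift units [-0.015 -0.002  0.011]
 turn rad 3.141 units [-1.000e-02 -1.000e-02  3.927e+01]
 turn rad 0.001 units [ 0.01 -0.01 -0.  ]
[ 0.10664013 -0.95032397  0.94373689]
```

Emit:
move_arm(
  motion=[
    [[0,0,0],[0,0,0],0.2],
    [[0,0,0],[0,0,0],0],
    [[0,0,0],[0,0,0],0],
    [[0,0,0],[0,0,0],0],
    [[0,0,0],[0,0,0],0],
    [[0,0,0],[0,0,0],0],
    [[0,0,0],[0,0,0],0],
  ],
)

```text
clock: 4.23
position: [0.5372, -0.1579, 0.0544]
tcp_rot: [3.111, 0.426, 0.004]
wrist_force: [-0.7, 0.1, 6.6]
grip_width: 0.129
grip_force: 41.0
```

Emit:
move_arm(
  motion=[
    [[0,0,0],[0,-0.1,-0.015],0],
    [[0,0,0],[0,-0.2,0],0],
    [[0,0,0],[0,-0.25,0],0],
    [[0,0,0],[0,-0.25,0],0],
    [[0,0,0],[0,-0.25,0],0],
    [[0,0,0],[0,-0.25,0],0],
    [[0,0,0],[0,-0.25,0],0],
    [[0,0,0],[0,-0.25,0],0],
    [[0,0,0],[0,-0.25,0],0],
    [[0,0,0],[0,-0.2,0],0],
  ],
)

```text
clock: 5.07
position: [0.5122, -0.0701, 0.0543]
tcp_rot: [3.11, 0.428, 0.003]
wrist_force: [0.9, -3.4, 5.2]
grip_width: 0.131
grip_force: 40.8
```

```bash
python3 - <<'E'
from h import *
plan([.5358-.269*.176,-.1579+.963*.176,.053],105.6);print(read_state()["wrist_force"],read_state()["moment"],read_state()["grip_width"])
E
```

```text
pos [ 0.5122 -0.0701  0.0543] j6 [-0.27  1.03] shift units [-0.02  -2.126  0.027]
 turn rad 3.140 units [ 3.000e-02  4.000e-02 -3.925e+01]
 turn rad 0.003 units [ 0.03 -0.02  0.02]
[ 0.91512416 -3.39345362  5.15309533] [-0.747103   -0.26534592 -0.01359992] 0.1306750820645348
```

Emit:
move_arm(
  motion=[
    [[0,0,0],[0,-0.2,0],0],
    [[0,0,0],[0,-0.25,0],0],
    [[0,0,0],[0,-0.25,0],0],
    [[0,0,0],[0,-0.25,0],0],
    [[0,0,0],[0,-0.25,0],0],
    [[0,0,0],[0,-0.25,0],0],
    [[0,0,0],[0,-0.25,0],0],
    [[0,0,0],[0,-0.2,0],0],
    [[0,0,0],[0,-0.2,0],0],
    [[0,0,0],[0,-0.1,0],0],
    [[0,0,0],[0,0,0],0],
    [[0,0,0],[0,0,0],0],
  ],
)

```text
clock: 6.07
position: [0.4871, 0.0145, 0.0527]
tcp_rot: [-3.112, -0.427, 0.003]
wrist_force: [0.4, -0.3, -1.4]
grip_width: 0.132
grip_force: 40.0
```

```bash
python3 - <<'E'
from h import *
plan([.480,.040,.0095],105.6);s=read_state();print(s["wrist_force"],s["moment"],s["grip_width"])
c=camera("wrist");save(c,"w2");P=cloud(c,s)
r=silhouettes(c,"lid_grip")[0];m=r["region"];Q=P[m];Q=Q[~np.isnan(Q[:,0])];Q=Q[(Q[:,2]>.03)&(Q[:,2]<.06)]
A=np.c_[Q[:,:2],np.ones(len(Q))];k=np.linalg.lstsq(A,Q[:,2],rcond=None)[0];print("lid plane slope",k,len(Q),rect(P,m),np.percentile(Q[:,2],[1,50,99]))
E
```

```text
pos [0.4871 0.0145 0.0527] j6 [-0.11  1.18] shift units [ 0.003 -0.66   1.081]
 turn rad 3.141 units [-3.000e-02 -2.000e-02 -3.926e+01]
 turn rad 0.002 units [-0.01  0.02  0.01]
[ 0.42332617 -0.33021587 -1.35146601] [-0.01008941 -0.01356791 -0.01088083] 0.132258995379143
lid plane slope [-0.00469412 -0.00172962  0.04851846] 54954 (array([484.7,  17. ]), array([118.7, 220.5]), 15.6, 57633) [0.04451097 0.04608753 0.04760589]
```

View pics/w2.png

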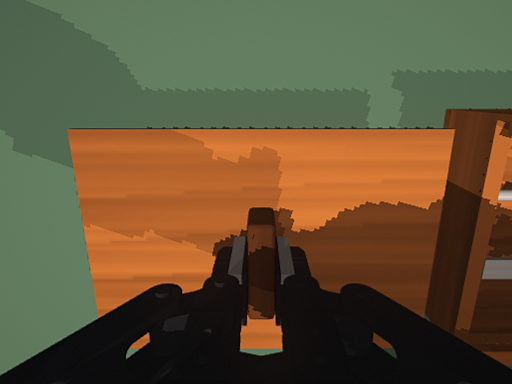

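Emit:
move_arm(
  motion=[
    [[0,0,0],[0,-0.25,0],0],
    [[0,0,0],[0,-0.3,0],0],
    [[0,0,0],[0,-0.15,0.1],0],
    [[0,0,0],[0,0,0.2],0],
    [[0,0,0],[0,0,0.2],0],
    [[0,0,0],[0,0,0.2],0],
    [[0,0,0],[0,0,0.1],0],
    [[0,0,0],[0,0,0.05],0],
    [[0,0,0],[0,0,0.04],0],
    [[0,0,0],[0,0,0.04],0],
    [[0,0,0],[0,0,0.02],0],
    [[0,0,0],[0,0,0.02],0],
    [[0,0,0],[0,0,0],0],
  ],
)

```text
clock: 7.25
position: [0.4807, 0.0409, 0.0148]
tcp_rot: [3.113, 0.426, 0.0]
wrist_force: [0.2, 0.0, -1.4]
grip_width: 0.13
grip_force: 40.0
```

Emit:
move_arm(
  motion=[
    [[0,0,0],[0,0,0.03],0],
    [[0,0,0],[0,0,0.02],0],
    [[0,0,0],[0,0,0.02],0],
    [[0,0,0],[0,0,0],0],
    [[0,0,0],[0,0,0],0],
  ],
)

```text
clock: 7.67
position: [0.4805, 0.041, 0.0119]
tcp_rot: [-3.113, -0.426, 0.0]
wrist_force: [-0.1, -0.9, -0.2]
grip_width: 0.131
grip_force: 40.0
```

Emit:
move_arm(
  motion=[
    [[0,0,0],[0,0,0.015],0],
    [[0,0,0],[0,0,0],0],
    [[0,0,0],[0,0,0],0.1],
    [[0,0,0],[0,0,0],0.15],
    [[0,0,0],[0,0,0],0.3],
    [[0,0,0],[0,0,0],0.4],
    [[0,0,0],[0,0,0],0.4],
    [[0,0,0],[0,0,-0.3],0.4],
    [[0,0,0],[0,0,-0.6],0.4],
    [[0,0,0],[0,0,-0.9],0.4],
    [[0,0,0],[0,0,-0.9],0.4],
    [[0,0,0],[0,0,-0.9],0.4],
    [[0,0,0],[0,0,-0.9],0.4],
    [[0,0,0],[0,0,-0.6],0.4],
  ],
)

```text
clock: 8.83
position: [0.482, 0.0409, 0.2196]
tcp_rot: [3.112, 0.426, 0.008]
wrist_force: [-0.0, -0.7, -0.3]
grip_width: 0.401
grip_force: 0.0
```

```bash
python3 - <<'E'
from h import *
s=read_state();c=camera("wrist");save(c,"w3");P=cloud(c,s)
r=silhouettes(c,"lid_grip")[0];m=r["region"];print(r["score"],rect(P,m),np.nanpercentile(P[m][:,2],[1,50,99]))
plan([.52,-.19,.28],195.6)
E
```

```text
0.67 (array([479.6,  39.5]), array([117.5, 173.2]), 15.5, 16275) [0.00202245 0.00383067 0.02797296]
pos [0.4846 0.0408 0.2216] j6 [-0.06  1.24] shift units [-0.682  5.801 -1.444]
 turn rad 1.571 units [-0.08 -0.15 19.64]
 turn rad 1.571 units [  0.15  -0.08 -19.63]
```

Emit:
move_arm(
  motion=[
    [[0,0,0],[-0.1,0.4,-0.4],0.31],
    [[0,0,0],[0,0.8,-0.4],0.31],
    [[0,0,0],[0,0.8,-0.4],0.31],
    [[0,0,0],[0,0.9,-0.3],0.31],
    [[0,0,0],[0,0.9,0],0.31],
    [[0,0,0],[0,0.8,0],0.31],
    [[0,0,-1],[0,0,0],0.31],
    [[0,0,-1],[0,0,0],0.31],
    [[0,0,-1],[0,0,0],0.31],
    [[0,0,-1],[0,0,0],0.31],
    [[0,0,-1],[0,0,0],0.31],
    [[0,0,-1],[0,0,0],0.31],
    [[0,0,-1],[0,0,0],0.31],
    [[0,0,-1],[0,0,0],0.31],
    [[0,0,-1],[0,0,0],0.31],
    [[0,0,-1],[0,0,0],0.31],
    [[0,0,-1],[0,0,0],0.31],
    [[0,0,-1],[0,0,0],0.31],
    [[0,0,-1],[0,0,0],0.31],
    [[0,0,-1],[0,0,0],0.31],
  ],
)

```text
clock: 10.6
position: [0.5255, -0.1371, 0.2737]
tcp_rot: [-2.405, -2.018, 0.002]
wrist_force: [0.6, 0.1, 0.8]
grip_width: 0.313
grip_force: 0.0
```

Emit:
move_arm(
  motion=[
    [[0,0,-1],[0,0,0],0.31],
    [[0,0,-1],[0,0,0],0.31],
    [[0,0,-1],[0,0,0],0.31],
    [[0,0,-1],[0,0,0],0.31],
    [[0,0,-1],[0,0,0],0.31],
    [[0,0,-0.63],[0,0,0],0.31],
    [[0,0,0],[0,0,0],0.31],
    [[0,0,0],[0,0,0],0.31],
  ],
)

```text
clock: 11.27
position: [0.5256, -0.1371, 0.2741]
tcp_rot: [-1.901, -2.499, 0.001]
wrist_force: [0.1, 0.7, 0.1]
grip_width: 0.311
grip_force: 0.0
```

```bash
python3 - <<'E'
from h import *
s=read_state();c=camera("wrist");save(c,"w4");P=cloud(c,s);print(s["position"],s["joint_pos"].round(2))
for n in ["stylus_mid","graver_mid"]:
    for r in silhouettes(c,n)[:2]:
        m=r["region"];print(n,round(r["score"],2),np.round(r["location"]),rect(P,m),np.nanpercentile(P[m][:,2],[5,50,95]).round(3))
a=np.radians(105.6);ex=np.array([np.cos(a),np.sin(a)]);ey=np.array([-ex[1],ex[0]])
D=P[...,:2]-[.5405,-.1763];bx,by=D@ex,D@ey;np.savez("b.npz",bx=bx,by=by,z=P[...,2])
rim=(P[...,2]>.053)&(P[...,2]<.059)&(abs(bx)<.11)&(abs(by)<.08);print("rim",rect(P,rim))
for sgn in(1,-1):
    m=(abs(bx)<.09)&(by*sgn>.008)&(by*sgn<.035)&(P[...,2]>.0335)&(P[...,2]<.045)
    print(sgn,"by",np.percentile(by[m],[2,50,98]).round(4),"bx",np.percentile(bx[m],[0,1,99,100]).round(4),m.sum(),"z98",np.percentile(P[...,2][m],98))
E
```

```text
[ 0.52563199 -0.13712359  0.27409091] [-0.38  0.01  1.76  0.    1.37 -0.65]
stylus_mid 0.98 [189. 283.] (array([ 560.6, -169.6]), array([ 18.7, 148.5]), 16.1, 1242) [0.03  0.035 0.037]
graver_mid 0.61 [190. 251.] (array([ 516.4, -178.4]), array([ 20.3, 137.1]), 17.3, 1287) [0.03  0.034 0.037]
rim (array([ 539.9, -176.5]), array([128.3, 182.8]), 15.6, 2472)
1 by [0.0101 0.0218 0.0327] bx [-0.0838 -0.0831  0.0895  0.0897] 1028 z98 0.04385725955713586
-1 by [-0.0314 -0.0207 -0.0101] bx [-0.0834 -0.0831  0.0894  0.0895] 1075 z98 0.043876505459347945
```

View pics/w4.png

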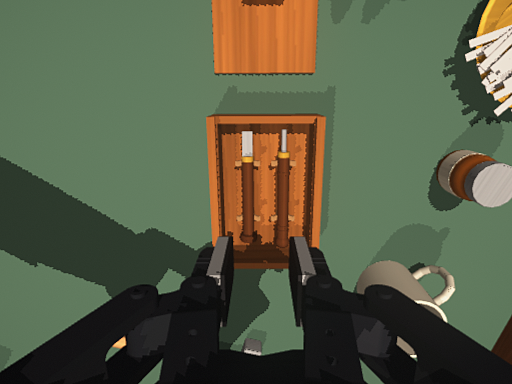

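```bash
python3 - <<'E'
from h import *
plan([.5606,-.1697,.013],15.6)
E
```

```text
pos [ 0.5259 -0.1373  0.2748] j6 [-0.38 -0.66] shift units [-1.017  0.622  6.543]
 turn rad 0.002 units [-0.01 -0.01 -0.02]
 turn rad 3.140 units [-1.000e-02  1.000e-02  3.925e+01]
```

Emit:
move_arm(
  motion=[
    [[0,0,0],[-0.3,0.2,0],0.31],
    [[0,0,0],[-0.4,0.25,0.3],0.31],
    [[0,0,0],[-0.32,0.17,0.7],0.31],
    [[0,0,0],[0,0,0.9],0.31],
    [[0,0,0],[0,0,0.9],0.31],
    [[0,0,0],[0,0,0.8],0.31],
    [[0,0,0],[0,0,0.5],0.31],
    [[0,0,0],[0,0,0.2],0.31],
    [[0,0,0],[0,0,0],0.31],
    [[0,0,0],[0,0,0],0.31],
  ],
)

```text
clock: 12.25
position: [0.5616, -0.1702, 0.104]
tcp_rot: [1.9, 2.501, 0.0]
wrist_force: [0.1, 0.2, 0.4]
grip_width: 0.307
grip_force: 0.0
```

```bash
python3 - <<'E'
from h import *
plan([.5606,-.1697,.013],15.6)
E
```

```text
pos [ 0.5616 -0.1702  0.104 ] j6 [-0.41 -0.69] shift units [ 0.02  -0.022  2.274]
 turn rad 0.001 units [ 0.01  0.01 -0.01]
 turn rad 3.141 units [ 1.000e-02 -1.000e-02  3.926e+01]
```

Emit:
move_arm(
  motion=[
    [[0,0,0],[0.02,-0.02,0.2],0.31],
    [[0,0,0],[0,0,0.3],0.31],
    [[0,0,0],[0,0,0.3],0.31],
    [[0,0,0],[0,0,0.3],0.31],
    [[0,0,0],[0,0,0.3],0.31],
    [[0,0,0],[0,0,0.3],0.31],
    [[0,0,0],[0,0,0.25],0.31],
    [[0,0,0],[0,0,0.2],0.31],
    [[0,0,0],[0,0,0.12],0.31],
    [[0,0,0],[0,0,0],0.31],
    [[0,0,0],[0,0,0],0.31],
  ],
  force=40,
)

```text
clock: 13.17
position: [0.5593, -0.1691, 0.0131]
tcp_rot: [-1.898, -2.5, 0.001]
wrist_force: [-5.3, 1.3, 7.3]
grip_width: 0.309
grip_force: 4.0
```

Emit:
move_arm(
  motion=[
    [[0,0,0],[0,0,0],0.1],
    [[0,0,0],[0,0,0],0],
    [[0,0,0],[0,0,0],0],
    [[0,0,0],[0,0,0],0],
    [[0,0,0],[0,0,0],0],
  ],
)

```text
clock: 13.58
position: [0.5618, -0.1696, 0.0133]
tcp_rot: [1.898, 2.499, 0.003]
wrist_force: [4.9, 2.6, 1.3]
grip_width: 0.147
grip_force: 39.1
```

Emit:
move_arm(
  motion=[
    [[0,0,0],[0,0,-0.1],0],
    [[0,0,0],[0,0,-0.2],0],
    [[0,0,0],[0,0,-0.3],0],
    [[0,0,0],[0,0,-0.4],0],
    [[0,0,0],[0,0,-0.4],0],
    [[0,0,0],[0,0,-0.5],0],
    [[0,0,0],[0,0,-0.6],0],
    [[0,0,0],[0,0,-0.6],0],
    [[0,0,0],[0,0,-0.6],0],
    [[0,0,0],[0,0,-0.6],0],
    [[0,0,0],[0,0,-0.6],0],
    [[0,0,0],[0,0,-0.4],0],
    [[0,0,0],[0,0,0],0],
    [[0,0,0],[0,0,0],0],
  ],
)

```text
clock: 14.75
position: [0.5601, -0.1698, 0.2259]
tcp_rot: [1.899, 2.5, 0.0]
wrist_force: [0.4, 0.0, -0.7]
grip_width: 0.144
grip_force: 39.0
```

```bash
python3 - <<'E'
from h import *
s=read_state();c=camera("wrist");save(c,"w5");P=cloud(c,s)
print(s["position"],s["grip_width"],s["grip_force"])
for n in ["stylus_mid","graver_mid"]:
    for r in silhouettes(c,n)[:2]:
        m=r["region"];Q=P[m];print(n,round(r["score"],2),np.round(r["location"]),rect(P,m),np.nanpercentile(Q[:,2],[5,50,95]).round(3))
c=camera("top");P=cloud(c);r=silhouettes(c,"rest")[0];m=r["region"];print("rest",r["score"],rect(P,m),rect(P,m&(P[...,2]<.012)&(P[...,2]>.004)))
plan([.478,.20,.24],15.6-116.5)
E
```

```text
[ 0.56007209 -0.16983188  0.22592187] 0.1438090838550293 39.015249609947205
graver_mid 0.64 [165. 224.] (array([ 520.4, -185.2]), array([ 24.7, 151.8]), 14.1, 1961) [0.005 0.034 0.037]
rest 0.92 (array([477.3, 299.9]), array([58.7, 98. ]), 77.5, 403) (array([477.3, 299.9]), array([58.7, 98. ]), 77.5, 259)
pos [ 0.5587 -0.169   0.2223] j6 [-0.41 -0.69] shift units [ 9.428  0.53  -0.42 ]
 turn rad 2.033 units [-6.000e-02  2.000e-02  2.541e+01]
 turn rad 1.109 units [ -0.02  -0.05 -13.86]
```

View pics/w5.png

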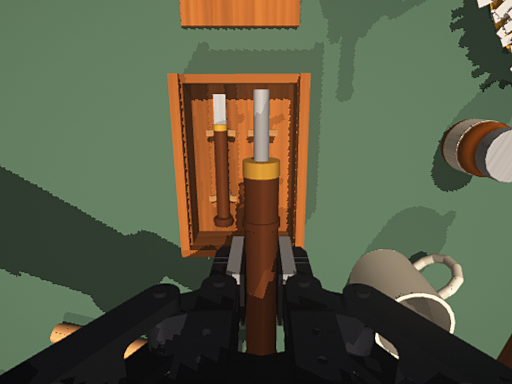

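Emit:
move_arm(
  motion=[
    [[0,0,0],[0.3,0,-0.35],0],
    [[0,0,0],[0.6,0,-0.35],0],
    [[0,0,0],[0.8,0,0],0],
    [[0,0,0],[0.8,0,0],0],
    [[0,0,0],[0.8,0,0],0],
    [[0,0,0],[0.8,0,0],0],
    [[0,0,0],[0.8,0,0],0],
    [[0,0,0],[0.8,0,0],0],
    [[0,0,0],[0.8,0,0],0],
    [[0,0,0],[0.8,0,0],0],
    [[0,0,0],[0.8,0,0],0],
    [[0,0,0],[0.8,0,0],0],
    [[0,0,0],[0.7,-0.1,0],0],
    [[0,0,0],[0.5,-0.1,0],0],
    [[0,0,0.5],[0,0,0],0],
    [[0,0,1],[0,0,0],0],
    [[0,0,1],[0,0,0],0],
    [[0,0,1],[0,0,0],0],
    [[0,0,1],[0,0,0],0],
    [[0,0,1],[0,0,0],0],
  ],
)

```text
clock: 16.67
position: [0.4431, 0.2174, 0.2512]
tcp_rot: [-2.403, -2.022, 0.004]
wrist_force: [1.3, -0.6, -0.9]
grip_width: 0.148
grip_force: 39.0
```

Emit:
move_arm(
  motion=[
    [[0,0,1],[0,0,0],0],
    [[0,0,1],[0,0,0],0],
    [[0,0,1],[0,0,0],0],
    [[0,0,1],[0,0,0],0],
    [[0,0,1],[0,0,0],0],
    [[0,0,1],[0,0,0],0],
    [[0,0,1],[0,0,0],0],
    [[0,0,1],[0,0,0],0],
    [[0,0,1],[0,0,0],0],
    [[0,0,1],[0,0,0],0],
    [[0,0,1],[0,0,0],0],
    [[0,0,1],[0,0,0],0],
    [[0,0,1],[0,0,0],0],
    [[0,0,1],[0,0,0],0],
    [[0,0,1],[0,0,0],0],
    [[0,0,1],[0,0,0],0],
    [[0,0,1],[0,0,0],0],
    [[0,0,1],[0,0,0],0],
    [[0,0,1],[0,0,0],0],
    [[0,0,0.9],[0,0,0],0],
  ],
)

```text
clock: 18.33
position: [0.4432, 0.2174, 0.2512]
tcp_rot: [3.126, -0.303, -0.004]
wrist_force: [-0.3, -0.5, -0.4]
grip_width: 0.145
grip_force: 39.0
```

Emit:
move_arm(
  motion=[
    [[0,0,0],[0,0,0],0],
    [[0,0,0],[0,0,0],0],
  ],
)

```text
clock: 18.5
position: [0.4434, 0.2174, 0.2515]
tcp_rot: [3.127, -0.294, -0.003]
wrist_force: [-0.0, -0.3, 0.2]
grip_width: 0.147
grip_force: 39.0
```

```bash
python3 - <<'E'
from h import *
s=read_state();c=camera("wrist");save(c,"w6");P=cloud(c,s);z=P[...,2]
print(s["position"],s["grip_width"],s["joint_pos"].round(2))
r=silhouettes(c,"rest")[0];m=r["region"];print("rest",r["score"],rect(P,m))
near=(abs(P[...,0]-.477)<.08)&(abs(P[...,1]-.3)<.08)
print("base",rect(P,near&(z>.004)&(z<.012)),"all",rect(P,near&(z>.004)&(z<.055)))
t=near&(z>.033)&(z<.055);print("forks",rect(P,t))
a=np.radians(-12.5);ex=np.array([np.cos(a),np.sin(a)]);bx=(P[...,:2]-[.4773,.2999])@ex
for g in(1,-1):
    k=t&(bx*g>0); Q=P[k]; print(g,len(Q),rect(P,k))
t=(z>.2)&(abs(P[...,0]-.5)<.15);h=P[t];print(len(h))
r=silhouettes(c,"stylus_mid")[:1]
for q in r: print("sty",q["score"],rect(P,q["region"]),np.nanpercentile(P[q["region"]][:,2],[5,50,95]))
E
```

```text
[0.44337048 0.21741422 0.25152026] 0.14728938100235886 [ 0.31 -0.08  1.89 -0.    1.33  2.07]Traceback (most recent call last):
  File "<stdin>", line 4, in <module>
IndexError: list index out of range
```

View pics/w6.png

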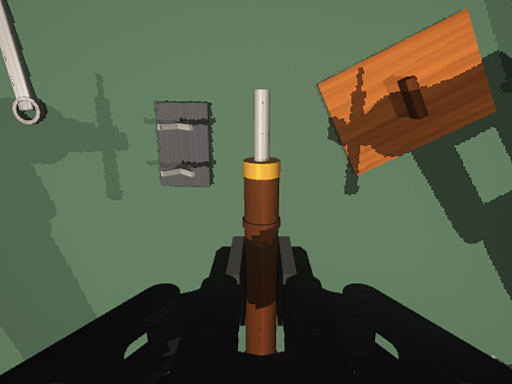

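```bash
python3 - <<'E'
from h import *
s=read_state();c=camera("wrist");P=cloud(c,s);z=P[...,2]
near=(abs(P[...,0]-.477)<.08)&(abs(P[...,1]-.3)<.07)
print("base",rect(P,near&(z>.004)&(z<.012)),"all",rect(P,near&(z>.004)&(z<.055)))
t=near&(z>.03)&(z<.055);print("forks",rect(P,t))
a=np.radians(-12.5);ex=np.array([np.cos(a),np.sin(a)]);bx=(P[...,:2]-[.4773,.2999])@ex
for g in(1,-1):
    print(g,rect(P,t&(bx*g>0)),z[t&(bx*g>0)].max())
p,M=tm(s);L=(P-p)@M  # tool coords
k=(abs(L[...,1])<.012)&(L[...,0]>.02)&(L[...,0]<.09)&(abs(L[...,2]+.019)<.03)
Q=L[k];print("stylus in tool x max",np.percentile(Q[:,0],99.5))
for lo,hi in((.022,.03),(.035,.045),(.058,.066),(.066,.076)):
    q=Q[(Q[:,0]>lo)&(Q[:,0]<hi)];print(lo,"y mid",(np.percentile(q[:,1],[2,98]).sum()/2).round(4),"z top",np.percentile(q[:,2],5).round(4),len(q))
print("yaw x axis deg",np.degrees(np.arctan2(M[1,0],M[0,0])))
E
```

```text
base (array([474.5, 302.3]), array([ 60.1, 100. ]), 78.1, 3791) all (array([474.5, 302.3]), array([ 60.1, 100. ]), 78.1, 4283)
forks (array([474.6, 302.6]), array([37. , 56.2]), 78.1, 386)
1 (array([499.1, 297.4]), array([37. ,  6.1]), 78.3, 198) 0.04593969632789788
-1 (array([450.2, 307.5]), array([36.6,  6.4]), 78.1, 188) 0.044881571906669526
stylus in tool x max 0.07413194130662536
0.022 y mid 0.001 z top -0.0235 728
0.035 y mid 0.0011 z top -0.0231 895
0.058 y mid 0.0013 z top -0.0194 348
0.066 y mid 0.0014 z top -0.0195 396
yaw x axis deg -10.768222215445803
```

```bash
python3 - <<'E'
from h import *
plan([.475,.303,.0237],-101.9)
E
```

```text
pos [0.4437 0.2175 0.2521] j6 [0.31 2.07] shift units [ 0.373 -2.248  5.708]
 turn rad 0.019 units [0.01 0.01 0.24]
 turn rad 3.122 units [-1.000e-02  1.000e-02 -3.903e+01]
```

Emit:
move_arm(
  motion=[
    [[0,0,0],[0.1,-0.3,0.2],0],
    [[0,0,0],[0.1,-0.5,0.5],0],
    [[0,0,0],[0.1,-0.6,0.5],0],
    [[0,0,0],[0.07,-0.55,0.6],0],
    [[0,0,0],[0,-0.3,0.6],0],
    [[0,0,0.24],[0,0,0.5],0],
    [[0,0,0],[0,0,0.4],0],
    [[0,0,0],[0,0,0.3],0],
    [[0,0,0],[0,0,0.2],0],
    [[0,0,0],[0,0,0],0],
    [[0,0,0],[0,0,0],0],
  ],
)

```text
clock: 19.57
position: [0.4755, 0.3031, 0.1007]
tcp_rot: [-3.124, 0.327, -0.0]
wrist_force: [-0.6, 0.1, -0.4]
grip_width: 0.15
grip_force: 39.1
```

```bash
python3 - <<'E'
from h import *
plan([.475,.303,.0237],-101.9)
E
```

```text
pos [0.4755 0.3031 0.1007] j6 [0.44 2.22] shift units [-0.013  0.006  1.925]
 turn rad 0.001 units [-0.   -0.   -0.01]
 turn rad 3.141 units [-0.    0.   39.26]
```

Emit:
move_arm(
  motion=[
    [[0,0,0],[0,0,0.2],0],
    [[0,0,0],[0,0,0.3],0],
    [[0,0,0],[0,0,0.3],0],
    [[0,0,0],[0,0,0.3],0],
    [[0,0,0],[0,0,0.25],0],
    [[0,0,0],[0,0,0.2],0],
    [[0,0,0],[0,0,0.1],0],
    [[0,0,0],[0,0,0.1],0],
    [[0,0,0],[0,0,0.05],0],
    [[0,0,0],[0,0,0.03],0],
    [[0,0,0],[0,0,0],0],
    [[0,0,0],[0,0,0],0],
  ],
)

```text
clock: 20.57
position: [0.4758, 0.3034, 0.0278]
tcp_rot: [-3.124, 0.327, -0.001]
wrist_force: [-0.2, -0.0, 0.2]
grip_width: 0.146
grip_force: 39.1
```

Emit:
move_arm(
  motion=[
    [[0,0,0],[0,0,0.03],0],
    [[0,0,0],[0,0,0.02],0],
    [[0,0,0],[0,0,0.02],0],
    [[0,0,0],[0,0,0.02],0],
    [[0,0,0],[0,0,0],0],
    [[0,0,0],[0,0,0],0],
  ],
)

```text
clock: 21.07
position: [0.4754, 0.3033, 0.0238]
tcp_rot: [-3.124, 0.327, -0.0]
wrist_force: [0.3, -0.5, -0.6]
grip_width: 0.152
grip_force: 39.1
```

Emit:
move_arm(
  motion=[
    [[0,0,0],[0,0,0.02],0],
    [[0,0,0],[0,0,0.02],0],
    [[0,0,0],[0,0,0],0],
    [[0,0,0],[0,0,0],0],
  ],
)

```text
clock: 21.4
position: [0.4757, 0.3036, 0.0231]
tcp_rot: [-3.124, 0.327, -0.001]
wrist_force: [-2.2, -0.8, 6.1]
grip_width: 0.145
grip_force: 39.7
```

```bash
python3 - <<'E'
from h import *
s=read_state();c=camera("wrist");P=cloud(c,s);print(s["position"],s["wrist_force"],s["moment"])
a=np.radians(-11.9);ex=np.array([np.cos(a),np.sin(a)]);ey=np.array([-ex[1],ex[0]])
D=P[...,:2]-[.4745,.3024];x,y=D@ex,D@ey;z=P[...,2]
k=(abs(y)<.014)&(x>.03)&(x<.09)&(z>.03)&(z<.06);print("xmax",np.percentile(x[k],99.5))
for lo,hi in((.035,.045),(.058,.066),(.066,.075)):
    q=k&(x>lo)&(x<hi);print(lo,"y",np.percentile(y[q],[2,98]).round(4),"ztop",np.percentile(z[q],95).round(4))
t=(z>.03)&(z<.055)&(abs(y)<.03)&(x>.02)&(x<.03);print("fork y",np.percentile(y[t],[1,99]),t.sum())
E
```

```text
[0.47568894 0.30357521 0.02307867] [-2.16560626 -0.7658991   6.10797131] [-0.0500489   0.22593067  0.07296344]
xmax 0.07508522367030583
0.035 y [-0.0064  0.0072] ztop 0.0462
0.058 y [-0.0024  0.0032] ztop 0.0423
0.066 y [-0.0024  0.0031] ztop 0.0425
fork y [-0.01732411  0.0182468 ] 1856
```

Emit:
move_arm(
  motion=[
    [[0,0,0],[0,0,0],0],
    [[0,0,0],[0,0,0],0.17],
    [[0,0,0],[0,0,0],0.22],
    [[0,0,0],[0,0,0],0.3],
    [[0,0,0],[0,0,0],0.4],
    [[0,0,0],[0,0,0],0.4],
    [[0,0,0],[0,0,-0.1],0.4],
    [[0,0,0],[0,0,-0.2],0.4],
    [[0,0,0],[0,0,-0.4],0.4],
    [[0,0,0],[0,0,-0.7],0.4],
    [[0,0,0],[0,0,-0.8],0.4],
    [[0,0,0],[0,0,-0.8],0.4],
    [[0,0,0],[0,0,-0.8],0.4],
    [[0,0,0],[0,0,-0.5],0.4],
    [[0,0,0],[0,0,0],0.4],
    [[0,0,0],[0,0,0],0.4],
  ],
)

```text
clock: 22.78
position: [0.4766, 0.3038, 0.1966]
tcp_rot: [-3.122, 0.327, -0.006]
wrist_force: [-0.3, 0.4, -0.3]
grip_width: 0.404
grip_force: 0.0
```

```bash
python3 - <<'E'
from h import *
s=read_state();c=camera("wrist");save(c,"w7");P=cloud(c,s);print(s["position"],s["wrist_force"])
a=np.radians(-11.9);ex=np.array([np.cos(a),np.sin(a)]);ey=np.array([-ex[1],ex[0]])
D=P[...,:2]-[.4745,.3024];x,y=D@ex,D@ey;z=P[...,2]
k=(abs(y)<.014)&(abs(x)<.1)&(z>.03)&(z<.06);print("x",np.percentile(x[k],[.5,99.5]))
for lo,hi in((-.055,-.04),(-.01,.01),(.035,.045),(.066,.075)):
    q=k&(x>lo)&(x<hi);print(lo,q.sum(),"y",np.percentile(y[q],[2,98]).round(4) if q.sum() else 0,"ztop",np.percentile(z[q],95).round(4) if q.sum() else 0)
E
```

```text
[0.47655223 0.30376641 0.19663315] [-0.28972613  0.4372454  -0.29333622]
x [-0.07004057  0.07419705]
-0.055 218 y [-0.007   0.0075] ztop 0.0468
-0.01 307 y [-0.0058  0.0072] ztop 0.0461
0.035 172 y [-0.0057  0.0068] ztop 0.0464
0.066 69 y [-0.0021  0.0031] ztop 0.0426
```

View pics/w7.png

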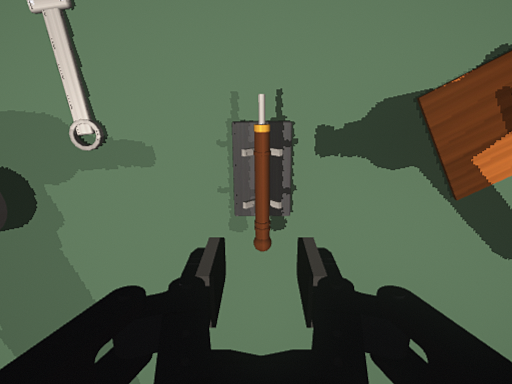

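The stylus lies centred in both forks (cols 255–270, rows 95–250) with its point away from the robot. The gripper is clear and the lid is flat at the right.

```bash
python3 -c "
from workcell import close_job
print(close_job())"
```

```text
the job is handed in; nothing more can be done
None
```

I slid the lid clear and laid it flat on the table, then placed the stylus centred in both forks with its point away from the robot and released it; the job is handed in at about 23 s, and no verdict came back.

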